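# Switch the test box to the plugged channel and start the test

## Robot

A 6-joint arm with a two-finger parallel gripper is mounted at the origin on a cart in front of the work surface, level with it; the furniture and walls round the work are solid. World frame = base frame: x ahead of the robot, y to its left, z up, the work surface at z = 0. Lengths are in m, angles in degrees, forces in N, time in s.
With the tool pointing down it reaches from about 0.25 to 0.725 m from the base axis. Payload 9.7 kg.
Tool frame: the origin (TCP) lies at the very end of the fingers, on their centre line; the grasp point (between the pads) lies 19 mm behind it; x points along the fingers, y is the direction in which the jaws open and shut, and the axes are right-handed (so a half turn about x gives the same grasp; the last joint's range is limited). The gripper opens to 85 mm and grips with 20 to 120 N. Pads are 22 mm wide; open, the fingers measure 114 mm over their backs; the gripper's body (76 mm by 85 mm) begins 54 mm behind the grasp point. The pads swing forward as they close: fully open they stand 13 mm farther back than shut.
Start: joints at [-71.62, 4.979, 10.078, 95.1, 0, 90], TCP at [0.173, -0.522, 0.231] pointing down, gripper open.
Joint ranges: [-179.16, 179.16], [-48.56, 103.87], [-65.8, 70.77], [-126.05, 130.52], [-82.76, 87.17], [-180, 180]. Speed limits (degrees/s): [127.2, 127.2, 147.25, 180, 180, 180].

## Interface

Orientations are given as [roll, pitch, yaw] about the fixed x, y, z axes, in that order (R = Rz(yaw) Ry(pitch) Rx(roll)).
In Python, from workcell import get_obs, cams, bot gives the robot as it stands.
- The arm moves only by the tool apply_moves, never from a script. Its argument "rows" is a list that holds one entry, the list of rows, each a list of 7 numbers: the shift along the tool's x, y, z in mm, then the turn, a rotation vector about the tool's x, y, z in rad, then the opening, from 0 (shut) to 1 (fully open). A call has 1 to 20 rows; each row is the pose to reach, as a shift and turn from the pose measured when the call began, along the tool's axes at that moment; what a row does not reach only later rows make up. A row lasts 1/10 s, in which the tool goes at most 50 mm and 8.59 degrees, less where a joint would pass 70% of its speed; a pose out of reach is approached as far as the arm can. A call with a gripper value outside its range is refused whole. The fingers move at their own pace and stop on an object; "newtons" is the grip in N (left out, the last holds). Time passes only in rows, so rows that repeat a pose let the fingers close. It gives the time, the measured TCP pose, the force and the opening at its end, in the units of the state.
- get_obs(): the state, without advancing time (a new reading comes with each control period).
- cams.camera(name): name is "scene" or "top" or "wrist"; returns a dict with "pixels" (384x512x3 uint8, red, green, blue), "range_z" (384x512 float32, m along the optical axis (not along the pixel's ray), 0 where there is no reading), "fx", "fy", "cx", "cy" (pixels), "D" ([k1, k2, p1, p2, k3] as OpenCV has them; the pictures are not rectified), "eye" and "attitude" of the camera in the world. Camera axes: x right, y up, looking along -z (the intrinsics and any distortion apply to the point x, -y, -z); pixel columns grow to the right and rows downward; lengths in m; the calibration is good to about 2 mm. A picture is of the moment at which its call begins.
- bot.job_done(): hands the job in, once; it reports no verdict.
Trained networks look in a picture, given as the dict that the camera call returned (one of the last four; its "shot" number tells which), for a name from the list of things; names that differ only in an ending like _2 or _b are one class to them, and where a whole thing is asked for, a point or a joint stands for the part that bears it (a point fixed in the world has none). Each returns a list of dicts, best first, with "confidence" (0 to 1); they miss things now and then, are a little off and sometimes report something else, mostly with a low value. They report only what shows in the picture. A call takes as long as a camera call.
- cams.find_in(label, picture): "at" ([x, y, z] in m, in world coordinates, good to about 4 mm: the middle of the surface that is visible of it).
The state is a dict: "time": time; "q": joint angles; "qd": joint speeds; "joint_efforts": joint torques, N m; "ee_pos": TCP position; "tcp_rot": TCP orientation; "wrist_force": force on the tool from outside, world axes, zero at the start; "torque": the same for the moment, N m; "opening": finger opening in m.
Only numpy, scipy, OpenCV 4.12 (cv2) and the standard library are available. Lean on these libraries where they do the work, as an engineer would, in place of code of your own. Each camera call takes 0.05 s, during which the arm holds its last target.

## Task

Switch the round driver test box to the socket that carries the tall load plug: gently push the dial's upright tab round with a fingertip until it points at that plug and rests there. Only then press the push button on the box, all the way down, and let it come up again. Do not lift or shove anything: leave the plug, the dust caps and the other things on the bench where they are.

Things in the scene. Friction and masses are not known exactly. Their poses are not given: they have to be found in the camera images.
- axis (a point): Test box: a fixed grey drum 200 mm across, 40 mm high. This point: the dial's axis, 50 mm above the bench. Its x axis points to the push button; dial zero is along -x; z up. 78 mm from the axis are four sockets (steel collars, 31 mm across, 6 mm high) at dial values -2.094, -1.396, 1.396, 2.094. One holds the tall plug, three hold flat dust caps; which varies.
- dial (a joint): Angle (rad) of the black dial, 90 mm across: 0 = tab along -x of axis, away from the button; + is counter-clockwise from above; stops at +-2.23. A spring detent centres it at every multiple of 0.698 (seven positions) once within 0.2 of it; some 5 N at the tab carries it over. Starts between -0.95 and 0.95, perhaps between clicks; there are no sockets there.
- tab (a point): Centre of the upright tab on the dial: a fin 8 mm thick, reaching from 22 to 50 mm from the axis (this point lies at 40 mm), standing up 34 mm from the dial's face to 84 mm above the bench; this point is 70 mm above the bench. Its flat sides face round the dial; push there, square to it.
- pointer (a point): Point in line with the tab, 78 mm from the axis (where the tab points on the circle of the sockets), at the height of the drum's top, 40 mm. Turns with the dial.
- plug_center (a point): Centre (half-way up) of the tall load plug: a black round plug 26 mm across and 40 mm high, loose in its socket collar, top 80 mm above the bench. The only tall one of the four.
- cap1: Black flat dust cap, 29 mm across, 11 mm high, loose in a socket; origin at its underside. Leave alone.
- cap2: Another such dust cap.
- cap3: Another such dust cap.
- go_top (a point): Centre of the top of the round push button (22 mm across, grey, in a dark housing) on the drum's top, 78 mm from the axis, on the side away from the dial's zero; 61 mm above the bench when up. It is pressed straight down.
- go (a joint): Travel of the push button, m: 0 up, 0.005 fully down, sprung, 4 N to push it fully down.
- marker: Blue felt marker, 17 x 138 mm, lying left of the drum, origin at its underside. Leave alone.
- strip: White terminal strip, 20 x 61 x 21 mm, lying right of the drum, origin at its underside. Leave alone.
- tape_measure: Tape measure 30 x 68 x 58 mm standing on the left of the bench, origin at its underside. Leave alone.
- driver: Light LED driver case 64 x 122 x 39 mm on the right of the bench, origin at its underside. Leave alone.
- gauge: Steel gauge block 36 x 36 x 30 mm on the right of the bench, origin at its underside. Leave alone.

How it is judged:
By the outcome, as a careful person would: the job done as asked, in the order asked, and still so for the second after the job is handed in, with the robot touching nothing.
It also fails if it takes over 67 s, if anything falls off the work surface, if the arm or the gripper's body presses on something with over 40 N, if the wrist force passes 120 N, or if a joint passes its speed limit or range.

## Working session

There is one attempt and no reset: what is moved stays moved. The work goes in short steps, Python scripts to look and compute and a tool call to move; the robot and the scene stay as the last step left them, time stands still between calls to the robot, and variables do not carry over. Pictures are saved under pics/ and viewed, and the job is handed in when it is done.

Besides the shell and the picture viewer there is one more tool, called after "Emit:" as name([rows], argument=value, ...), one row to a line, values as JSON. apply_moves: Moves the arm, as the interface text tells. Its arguments: {"type":"object","properties":{"rows":{"type":"array"},"newtons":{"type":"number"}},"required":["rows"]}

```bash
mkdir -p pics; ls; cat > h.py <<'E'
from workcell import get_obs, cams, bot
import numpy as np, cv2
from scipy.spatial.transform import Rotation as R
def save(c,n,px=None):
    im=cv2.cvtColor(c["pixels"],cv2.COLOR_RGB2BGR); cv2.imwrite("pics/"+n,im)
E
python3 - <<'E'
from h import *
o=get_obs(); print(o)
for n in ["scene","top"]:
    c=cams.camera(n); save(c,n+"1.png"); print(n,c["eye"],c["attitude"],c["fx"],c["cx"],c["cy"],c["D"])
    for l in ["axis","dial","tab","pointer","plug_center","cap1","go_top","go","marker","strip"]:
        print(l,[(np.round(d["at"],4).tolist(),round(d["confidence"],2)) for d in cams.find_in(l,c)[:4]])
E
```

```text
pics
{'time': 0.0, 'q': array([-7.16190635e+01,  5.00993481e+00,  1.00338193e+01,  9.50985823e+01,
        8.10028110e-04,  9.00009685e+01]), 'qd': array([-0.07056852, -0.01556591,  0.00048475, -0.07219146, -0.05504741,
       -0.02287648]), 'joint_efforts': array([-8.11063128e-04, -5.20388067e+01,  4.64808333e+01,  1.62341277e-02,
       -4.12153281e-05,  1.10682143e-05]), 'ee_pos': array([ 0.17336544, -0.52172248,  0.23058856]), 'tcp_rot': array([-90.62032621,  89.92529781, 107.75964125]), 'wrist_force': array([ 0.11510496, -0.7743506 ,  0.01957564]), 'torque': array([-0.01240264, -0.01437992,  0.00233061]), 'opening': 0.0852956333756399}
scene [-0.22350489  0.93693345  1.13751199] [ 4.68821231e+01  4.36417487e-02 -1.40287889e+02] 435.61164144006653 253.05609290437698 187.76215567503078 [0.05712445 0.         0.         0.         0.        ]
axis [([0.4576, 0.2148, 0.0407], 0.57)]
dial [([0.4698, 0.2069, 0.0515], 0.61)]
tab [([0.4677, 0.2036, 0.0484], 0.66)]
pointer [([0.4697, 0.1998, 0.0502], 0.58), ([0.435, 0.2665, 0.049], 0.18)]
plug_center [([0.4775, 0.1302, 0.0715], 0.55)]
ca
[... 204 characters left out ...]
0.27991535 0.08460858 1.4541279 ] [  9.11378847   1.41652046 -91.47001331] 460.1320399945474 266.7402507250618 189.30409779209864 [-0.11488929  0.          0.          0.          0.        ]
axis [([0.4665, 0.1961, 0.0412], 0.85)]
dial [([0.4768, 0.1994, 0.0525], 0.58)]
tab [([0.4718, 0.2024, 0.0504], 0.83), ([0.5316, 0.1447, 0.0534], 0.34), ([0.4844, 0.1184, 0.078], 0.17)]
pointer [([0.4731, 0.1995, 0.0471], 0.67)]
plug_center [([0.4853, 0.1203, 0.0776], 0.48)]
cap1 [([0.4375, 0.2677, 0.0491], 0.55), ([0.4938, 0.2783, 0.0521], 0.5)]
go_top [([0.5498, 0.2237, 0.062], 0.52)]
go [([0.5477, 0.2216, 0.061], 0.43)]
marker [([0.3864, 0.305, 0.0102], 0.64), ([0.4339, 0.4811, 0.06], 0.63)]
strip []
```

```bash
python3 - <<'E'
import cv2
a=cv2.imread("pics/scene1.png");b=cv2.imread("pics/top1.png")
cv2.imwrite("pics/s2.png",cv2.resize(a,(800,600)));cv2.imwrite("pics/t2.png",cv2.resize(b,(800,600)))
E
```

```text
(no output)
```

View pics/s2.png

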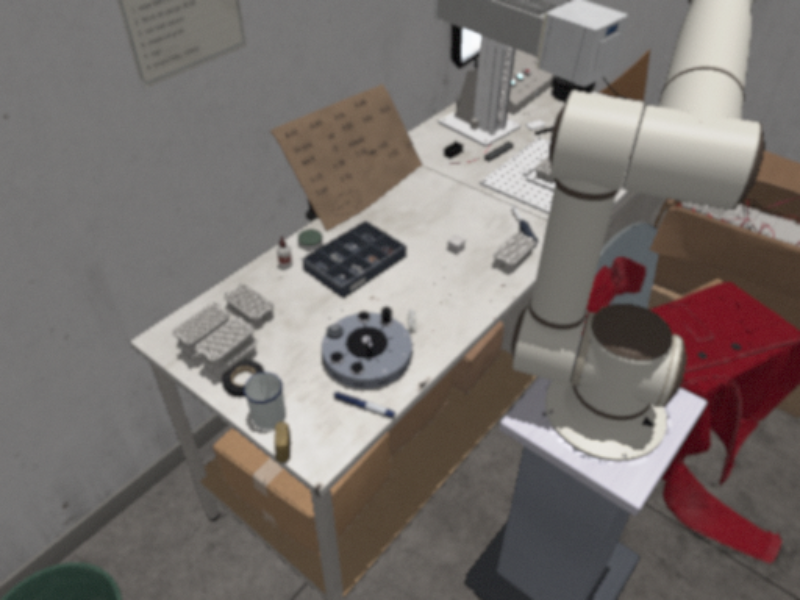

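View pics/t2.png

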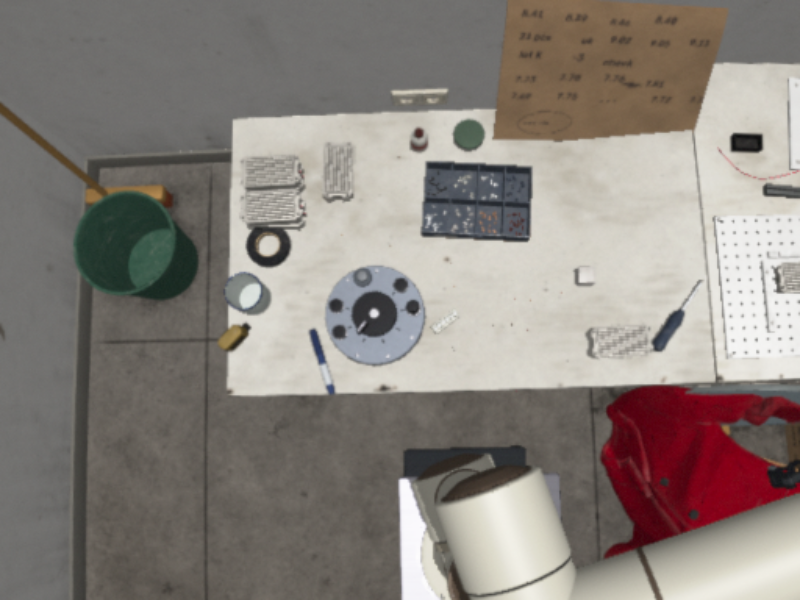

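The dial points toward the near left, at about (362,328) in the 800x600 top view. The tall plug is at (412,307), on the drum's right side, and the button is at (362,277). Next I'll look from the wrist camera.

```bash
cat >> h.py <<'E'
def pose():
    o=get_obs(); return np.array(o["ee_pos"]),R.from_euler("xyz",o["tcp_rot"],degrees=True)
def down(yaw):  # tool x down, tool y at world angle yaw (deg)
    a=np.radians(yaw); x=np.array([0,0,-1.]);y=np.array([np.cos(a),np.sin(a),0]);z=np.cross(x,y)
    return R.from_matrix(np.stack([x,y,z],1))
def row(p,r,p0=None,r0=None):
    if p0 is None: p0,r0=pose()
    return np.r_[np.round(r0.inv().apply(np.array(p)-p0)*1000,1),np.round((r0.inv()*r).as_rotvec(),4)]
E
python3 - <<'E'
from h import *
p,r=pose(); print(r.as_matrix().round(3))
c=cams.camera("wrist"); print(c["eye"],c["attitude"],c["fx"],c["D"])
print("offset in tool",r.inv().apply(np.array(c["eye"])-p)); print((r.inv()*R.from_euler("xyz",c["attitude"],degrees=True)).as_matrix().round(3))
y0=np.degrees(np.arctan2(r.as_matrix()[1,1],r.as_matrix()[0,1]));print("yaw y",y0)
for yaw in [y0, y0+71.6+23, 0,180,-90,90]:
    print(yaw,row([0.42,0.19,0.32],down(yaw)))
E
```

```text
[[ 0.     0.315 -0.949]
 [ 0.    -0.949 -0.315]
 [-1.    -0.    -0.   ]]
[ 0.2353538  -0.50086299  0.3740166 ] [-1.51319325e+01 -5.42039465e-02 -7.16620338e+01] 282.5859867784531 [-0.02260612  0.          0.          0.          0.        ]
offset in tool [-0.14275559 -0.00047627 -0.06540238]
[[-0.001  0.261 -0.965]
 [ 1.     0.001 -0.001]
 [ 0.001 -0.965 -0.261]]
yaw y -71.61998575496484
-71.61998575496484 [ -88.7 -597.9 -458.5   -0.     0.     0. ]
22.98001424503515 [-8.8700e+01 -5.9790e+02 -4.5850e+02 -1.6511e+00 -0.0000e+00  1.0000e-04]
0 [-8.870e+01 -5.979e+02 -4.585e+02 -1.250e+00 -0.000e+00  1.000e-04]
180 [-8.8700e+01 -5.9790e+02 -4.5850e+02  1.8916e+00  1.0000e-04  0.0000e+00]
-90 [-8.870e+01 -5.979e+02 -4.585e+02  3.208e-01  0.000e+00  0.000e+00]
90 [-8.8700e+01 -5.9790e+02 -4.5850e+02 -2.8208e+00 -1.0000e-04  0.0000e+00]
```

```bash
python3 - <<'E'
from h import *
print(row([0.49,0.14,0.26],down(15)))
E
```

```text
[-2.8700e+01 -5.2840e+02 -5.0920e+02 -1.5118e+00 -0.0000e+00  1.0000e-04]
```

Emit:
apply_moves([
  [[-29,-528,-509,-1.512,0,0,0],[-29,-528,-509,-1.512,0,0,0],[-29,-528,-509,-1.512,0,0,0],[-29,-528,-509,-1.512,0,0,0],[-29,-528,-509,-1.512,0,0,0],[-29,-528,-509,-1.512,0,0,0],[-29,-528,-509,-1.512,0,0,0],[-29,-528,-509,-1.512,0,0,0],[-29,-528,-509,-1.512,0,0,0],[-29,-528,-509,-1.512,0,0,0],[-29,-528,-509,-1.512,0,0,0],[-29,-528,-509,-1.512,0,0,0],[-29,-528,-509,-1.512,0,0,0],[-29,-528,-509,-1.512,0,0,0],[-29,-528,-509,-1.512,0,0,0],[-29,-528,-509,-1.512,0,0,0],[-29,-528,-509,-1.512,0,0,0],[-29,-528,-509,-1.512,0,0,0]],
])

```text
time: 2.95
ee_pos: [0.4897, 0.1389, 0.2604]
tcp_rot: [-22.8, 90.0, -97.8]
wrist_force: [0.1, -1.0, 0.4]
opening: -0.0
```

```bash
cat >> h.py <<'E'
def cloud(c):
    H,W=c["range_z"].shape; u,v=np.meshgrid(np.arange(W),np.arange(H))
    K=np.array([[c["fx"],0,c["cx"]],[0,c["fy"],c["cy"]],[0,0,1]])
    n=cv2.undistortPoints(np.stack([u.ravel(),v.ravel()],1).astype(np.float64)[:,None],K,np.array(c["D"])).reshape(H,W,2)
    z=c["range_z"]; P=np.stack([n[...,0]*z,-n[...,1]*z,-z],-1)
    return P@R.from_euler("xyz",c["attitude"],degrees=True).as_matrix().T+np.array(c["eye"])
E
python3 - <<'E'
from h import *
import pickle
print(get_obs()["q"])
c=cams.camera("wrist"); save(c,"w1.png"); pickle.dump(c,open("w1.pkl","wb"))
for l in ["axis","tab","plug_center","cap1","go_top"]:
    print(l,[(np.round(d["at"],4).tolist(),round(d["confidence"],2)) for d in cams.find_in(l,c)[:4]])
im=cv2.imread("pics/w1.png");cv2.imwrite("pics/w1b.png",cv2.resize(im,(800,600)))
P=cloud(c); ok=c["range_z"]>0
for lo,hi in [(.035,.044),(.047,.055),(.057,.066),(.066,.09)]:
    m=ok&(P[...,2]>lo)&(P[...,2]<hi)&(abs(P[...,0]-.47)<.12)&(abs(P[...,1]-.2)<.12)
    n,lab,st,ce=cv2.connectedComponentsWithStats(m.astype(np.uint8))
    for i in range(1,n):
        if st[i,4]>25: q=P[lab==i]; print(lo,st[i,4],ce[i].round(),q.mean(0).round(4),q.min(0).round(4),q.max(0).round(4))
E
```

```text
[ 1.58460023e+01  9.09070645e-02  8.28032677e+00  9.81942306e+01
 -1.09976333e-02  9.08640282e+01]
axis [([0.4705, 0.2039, 0.0393], 0.79), ([0.5359, 0.1457, 0.0544], 0.39)]
tab [([0.4677, 0.1978, 0.0543], 0.88)]
plug_center [([0.4857, 0.121, 0.082], 0.79)]
cap1 [([0.4908, 0.274, 0.0504], 0.8), ([0.5354, 0.1449, 0.0494], 0.79), ([0.4401, 0.2719, 0.0474], 0.67)]
go_top [([0.5455, 0.2215, 0.0612], 0.71)]
0.035 12764 [247. 113.] [0.4662 0.2023 0.0402] [0.375  0.0992 0.0353] [0.5735 0.2968 0.0438]
0.047 496 [239.  51.] [0.4396 0.268  0.0509] [0.4257 0.2541 0.0483] [0.4529 0.2818 0.0531]
0.047 521 [285.  58.] [0.4919 0.274  0.0509] [0.4774 0.2596 0.0471] [0.506  0.2876 0.0531]
0.047 4171 [253. 120.] [0.4746 0.1984 0.0503] [0.4287 0.1523 0.047 ] [0.5199 0.2435 0.055 ]
0.047 514 [316. 118.] [0.547  0.2199 0.052 ] [0.5298 0.2014 0.0471] [0.5675 0.2388 0.0549]
0.047 395 [284. 174.] [0.5299 0.1445 0.0512] [0.515  0.1301 0.047 ] [0.5441 0.1584 0.0532]
0.057 275 [318. 118.] [0.548  0.2199 0.0608] [0.5378 0.2096 0.057 ] [0.5593 0.2305 0.0632]
0.066 198 [233.  93.] [0.4459 0.2202 0.0838] [0.4335 0.2094 0.0675] [0.4577 0.2307 0.0866]
0.066 380 [243. 186.] [0.4823 0.1221 0.079 ] [0.4696 0.1078 0.0661] [0.4949 0.1331 0.082 ]
```

View pics/w1b.png

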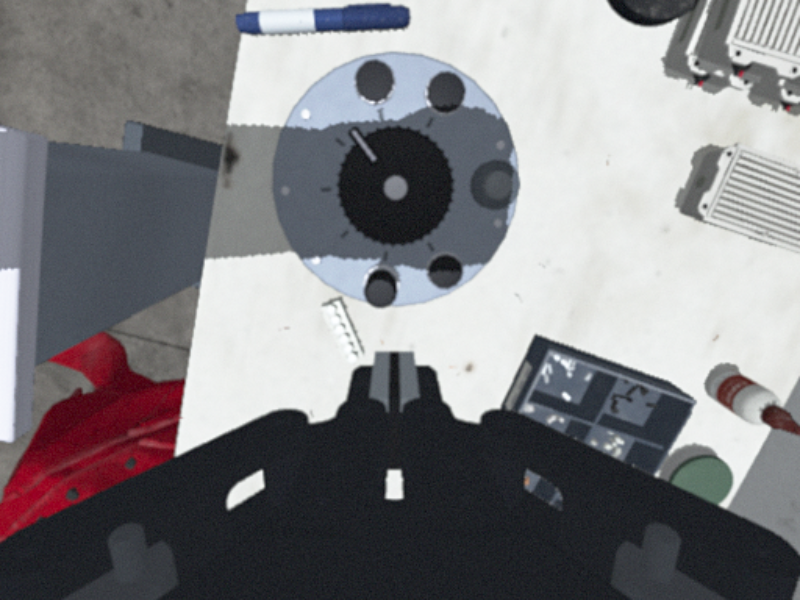

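The dial axis is about (0.4743, 0.198) and the button is at 16.4°. The tab at (363,144) points to 142°, a dial value of about -0.95. The tall plug at (380,288) is at 276°, a dial value of about +1.39. Next I'll measure the fingertip shape and the direction of the last joint.

```bash
python3 - <<'E'
from h import *
import pickle
c=pickle.load(open("w1.pkl","rb")); P=cloud(c); p,r=pose()
T=r.inv().apply((P.reshape(-1,3)-p))*1000; T=T[(c["range_z"].ravel()>0)]
for a in range(5,-75,-5):
    m=(T[:,0]>a-5)&(T[:,0]<=a)&(abs(T[:,1])<60)&(abs(T[:,2])<50)
    if m.sum(): q=T[m]; print(a,m.sum(),q[:,1].min().round(1),q[:,1].max().round(1),"z",q[:,2].min().round(1),q[:,2].max().round(1))
E
```

```text
0 24 -7.6 5.5 z -11.3 -10.5
-5 151 -13.5 11.6 z -11.7 -6.4
-10 203 -14.6 12.2 z -11.6 -6.5
-15 242 -14.6 12.6 z -11.7 -6.3
-20 244 -14.5 12.3 z -11.7 -6.7
-25 282 -14.6 12.7 z -11.9 -7.0
-30 146 -14.4 12.4 z -12.1 -7.3
-35 538 -12.4 9.7 z -12.8 11.0
-40 413 -27.6 28.9 z -14.5 8.2
-45 1334 -34.1 32.7 z -15.1 12.0
-50 1803 -38.0 37.5 z -14.9 9.3
-55 3117 -42.1 40.6 z -13.5 8.4
-60 1762 -45.4 45.4 z -17.3 8.6
-65 2496 -49.9 49.0 z -18.5 7.7
-70 4358 -53.8 53.2 z -18.7 6.4
```

```bash
cat >> h.py <<'E'
AX=np.array([.4743,.198])
def pp(th,off,z,rho=.038):
    a=np.radians(th);u=np.array([np.cos(a),np.sin(a)]);t=np.array([-u[1],u[0]])
    return np.r_[AX+rho*u-off*t,z],down(th-180)
E
python3 - <<'E'
from h import *
print(row(*pp(142,.029,.11)),row(*pp(142,.029,.06)))
E
```

```text
[ 1.506e+02  3.000e-01 -1.088e+02  9.242e-01 -3.000e-04 -6.000e-04] [ 2.006e+02  3.000e-01 -1.088e+02  9.242e-01 -3.000e-04 -6.000e-04]
```

Emit:
apply_moves([
  [[75,0,-109,0.924,0,0,0],[75,0,-109,0.924,0,0,0],[110,0,-109,0.924,0,0,0],[130,0,-109,0.924,0,0,0],[150,0,-109,0.924,0,0,0],[150,0,-109,0.924,0,0,0],[150,0,-109,0.924,0,0,0],[150,0,-109,0.924,0,0,0],[150,0,-109,0.924,0,0,0],[150,0,-109,0.924,0,0,0],[170,0,-109,0.924,0,0,0],[185,0,-109,0.924,0,0,0],[195,0,-109,0.924,0,0,0],[200,0,-109,0.924,0,0,0],[200,0,-109,0.924,0,0,0],[200,0,-109,0.924,0,0,0]],
])

```text
time: 4.85
ee_pos: [0.4621, 0.2444, 0.061]
tcp_rot: [149.7, 89.9, 21.7]
wrist_force: [-0.2, -0.1, -0.0]
opening: -0.0002
```

```bash
python3 - <<'E'
from h import *
print(get_obs()["q"].round(1))
c=cams.camera("wrist"); save(c,"w2.png"); im=cv2.imread("pics/w2.png");cv2.imwrite("pics/w2b.png",cv2.resize(im,(800,600)))
P=cloud(c); z=P[...,2]
d=np.hypot(P[...,0]-AX[0],P[...,1]-AX[1])
m=(c["range_z"]>0)&(z>.065)&(z<.09)&(d<.055); p,r=pose()
T=r.inv().apply(P[m]-p)*1000; print(m.sum(),T[T[:,2]>8].mean(0),T.min(0),T.max(0))
E
```

```text
[ 27.9   1.4 -12.5  76.   -0.  155.9]
655 [-22.4244654   -0.93674215  27.421817  ] [-28.71490355  -3.21000712 -10.9508211 ] [-3.94149327 12.72988646 32.47618729]
```

View pics/w2b.png

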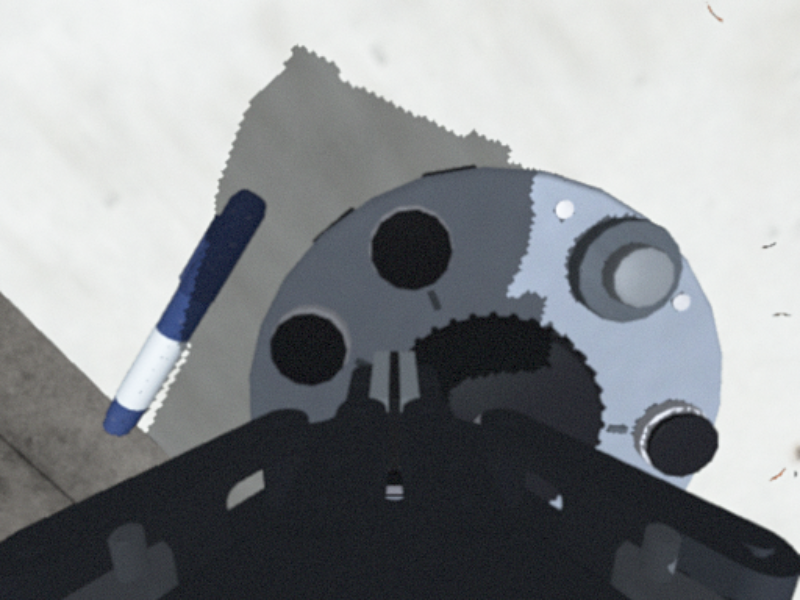

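```bash
python3 - <<'E'
from h import *
np.set_printoptions(suppress=True)
L=[(142,.024),(142,.020),(142,.017),(142,.015)]+[(142+4*i,.015) for i in range(1,17)]
for th,o in L: 
    q=row(*pp(th,o,.0605)); print([round(float(x)) for x in q[:3]]+[round(float(x),2) for x in q[3:]]+[0],end=", ")
E
```

```text
[1, 0, 5, 0.0, -0.0, -0.0, 0], [1, 0, 9, 0.0, -0.0, -0.0, 0], [1, 0, 12, 0.0, -0.0, -0.0, 0], [1, 0, 14, 0.0, -0.0, -0.0, 0], [1, -1, 17, -0.07, -0.0, -0.0, 0], [1, -2, 20, -0.14, -0.0, -0.0, 0], [1, -2, 22, -0.21, -0.0, -0.0, 0], [1, -2, 25, -0.28, -0.0, -0.0, 0], [1, -3, 28, -0.35, -0.0, -0.0, 0], [1, -3, 31, -0.42, -0.0, -0.0, 0], [1, -2, 34, -0.49, -0.0, -0.0, 0], [1, -2, 37, -0.56, -0.0, -0.0, 0], [1, -1, 39, -0.63, -0.0, -0.0, 0], [1, -1, 42, -0.7, -0.0, -0.0, 0], [1, 0, 45, -0.77, -0.0, -0.0, 0], [1, 2, 47, -0.84, -0.0, -0.0, 0], [1, 3, 50, -0.91, -0.0, -0.0, 0], [1, 4, 52, -0.98, -0.0, -0.0, 0], [1, 6, 55, -1.05, -0.0, -0.0, 0], [1, 8, 57, -1.12, -0.0, -0.0, 0],
```

Emit:
apply_moves([
  [[1,0,5,0,0,0,0],[1,0,9,0,0,0,0],[1,0,12,0,0,0,0],[1,0,14,0,0,0,0],[1,-1,17,-0.07,0,0,0],[1,-2,20,-0.14,0,0,0],[1,-2,22,-0.21,0,0,0],[1,-2,25,-0.28,0,0,0],[1,-3,28,-0.35,0,0,0],[1,-3,31,-0.42,0,0,0],[1,-2,34,-0.49,0,0,0],[1,-2,37,-0.56,0,0,0],[1,-1,39,-0.63,0,0,0],[1,-1,42,-0.7,0,0,0],[1,0,45,-0.77,0,0,0],[1,2,47,-0.84,0,0,0],[1,3,50,-0.91,0,0,0],[1,4,52,-0.98,0,0,0],[1,6,55,-1.05,0,0,0],[1,8,57,-1.12,0,0,0]],
])

```text
time: 6.9
ee_pos: [0.4333, 0.1951, 0.0603]
tcp_rot: [121.1, 89.9, 57.5]
wrist_force: [-1.8, 3.4, -0.1]
opening: 0.0
```

```bash
cat >> h.py <<'E'
def tabang(c):
    P=cloud(c); z=P[...,2]; d=np.hypot(P[...,0]-AX[0],P[...,1]-AX[1])
    m=(c["range_z"]>0)&(z>.065)&(z<.09)&(d<.053); p,r=pose()
    T=r.inv().apply(P[m]-p)*1000; Q=P[m][(abs(T[:,1])>15)|(T[:,2]>11.8)]
    v=Q.mean(0)[:2]-AX if len(Q) else np.zeros(2)
    return len(Q),np.degrees(np.arctan2(v[1],v[0]))%360,np.hypot(*v)
E
python3 - <<'E'
from h import *
np.set_printoptions(suppress=True)
c=cams.camera("wrist"); save(c,"w3.png"); print(tabang(c)); print(get_obs()["wrist_force"])
c=cams.camera("top"); save(c,"t3.png"); print(tabang(c))
p,r=pose(); y=r.as_matrix()[:,1]; print("yaw",np.degrees(np.arctan2(y[1],y[0]))+180, r.inv().apply(p-np.r_[AX,.06]))
L=[(206+4*i,.015) for i in range(1,15)]+[(264,.015),(266,.015),(268,.015),(270,.015)]
for th,o in L: 
    q=row(*pp(th,o,.0605)); print([round(float(x)) for x in q[:3]]+[round(float(x),2) for x in q[3:]]+[0],end=", ")
E
```

```text
(0, np.float64(0.0), np.float64(0.0))
[0.93739692 0.49451187 0.63098163]
(0, np.float64(0.0), np.float64(0.0))
yaw 206.2349621561075 [-0.0003836  -0.03820365 -0.01500326]
[0, -1, 2, -0.07, -0.0, -0.0, 0], [0, -2, 5, -0.14, -0.0, -0.0, 0], [0, -2, 8, -0.21, 0.0, -0.0, 0], [0, -2, 11, -0.28, 0.0, -0.0, 0], [0, -3, 14, -0.34, 0.0, -0.0, 0], [0, -3, 17, -0.41, 0.0, -0.0, 0], [0, -2, 19, -0.48, 0.0, -0.0, 0], [0, -2, 22, -0.55, 0.0, -0.0, 0], [0, -1, 25, -0.62, 0.0, -0.0, 0], [0, -1, 28, -0.69, 0.0, -0.0, 0], [0, 0, 30, -0.76, 0.0, -0.0, 0], [0, 2, 33, -0.83, 0.0, -0.0, 0], [0, 3, 36, -0.9, 0.0, -0.0, 0], [0, 4, 38, -0.97, 0.0, -0.0, 0], [0, 5, 39, -1.01, 0.0, -0.0, 0], [0, 6, 40, -1.04, 0.0, -0.0, 0], [0, 7, 41, -1.08, 0.0, -0.0, 0], [0, 8, 42, -1.11, 0.0, -0.0, 0],
```

View pics/w3.png

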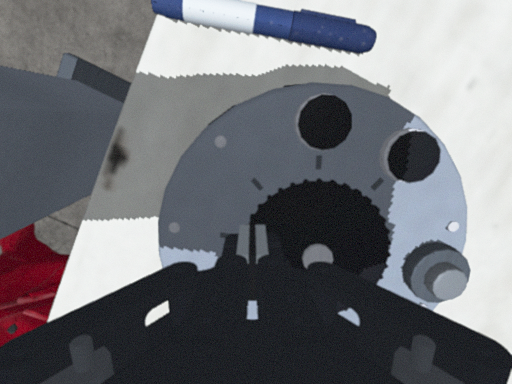

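The tab is being carried along. It is hidden ahead of the fingers, with its light edge showing through the slit at (252,310). I felt about 4 N at a detent.

Emit:
apply_moves([
  [[0,-1,2,-0.07,0,0,0],[0,-2,5,-0.14,0,0,0],[0,-2,8,-0.21,0,0,0],[0,-2,11,-0.28,0,0,0],[0,-3,14,-0.34,0,0,0],[0,-3,17,-0.41,0,0,0],[0,-2,19,-0.48,0,0,0],[0,-2,22,-0.55,0,0,0],[0,-1,25,-0.62,0,0,0],[0,-1,28,-0.69,0,0,0],[0,0,30,-0.76,0,0,0],[0,2,33,-0.83,0,0,0],[0,3,36,-0.9,0,0,0],[0,4,38,-0.97,0,0,0],[0,5,39,-1.01,0,0,0],[0,6,40,-1.04,0,0,0],[0,7,41,-1.08,0,0,0],[0,8,42,-1.11,0,0,0],[0,8,42,-1.11,0,0,0]],
])

```text
time: 8.9
ee_pos: [0.4592, 0.1603, 0.0603]
tcp_rot: [20.8, 89.9, 20.6]
wrist_force: [0.5, -0.4, -1.4]
opening: 0.0003
```

```bash
python3 - <<'E'
from h import *
np.set_printoptions(suppress=True)
c=cams.camera("wrist"); save(c,"w4.png"); print(tabang(c)); print(get_obs()["wrist_force"])
c=cams.camera("scene"); save(c,"s4.png"); print(tabang(c))
im=cv2.imread("pics/s4.png")[180:260,190:280];cv2.imwrite("pics/s4b.png",cv2.resize(im,None,fx=6,fy=6,interpolation=2))
p,r=pose(); y=r.as_matrix()[:,1]; print("yaw",np.degrees(np.arctan2(y[1],y[0]))+180, r.inv().apply(p-np.r_[AX,.06]))
E
```

```text
(0, np.float64(0.0), np.float64(0.0))
[-0.06906116 -0.16476993 -0.01551463]
(7, np.float64(257.7941157590089), np.float64(0.024819194572576645))
yaw 269.70847752901705 [-0.00037502 -0.03768884 -0.0149819 ]
```

View pics/w4.png

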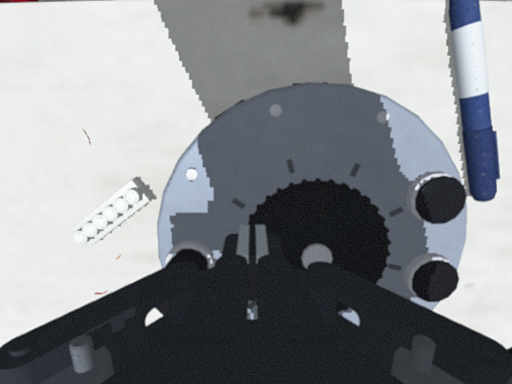

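View pics/s4b.png

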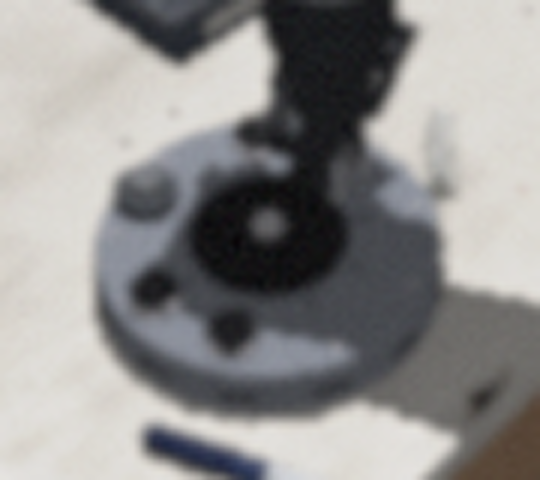

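Emit:
apply_moves([
  [[0,0,-4,0,0,0,0],[0,0,-10,0,0,0,0],[0,0,-20,0,0,0,0],[-15,0,-25,0,0,0,0],[-50,0,-25,0,0,0,0],[-100,0,-25,0,0,0,0],[-150,10,0,0,0,0,0],[-200,30,40,0,0,0,0],[-200,40,80,0,0,0,0],[-200,40,85,0,0,0,0],[-200,40,85,0,0,0,0]],
])

```text
time: 10.1
ee_pos: [0.5449, 0.2003, 0.2598]
tcp_rot: [33.3, 90.0, 33.0]
wrist_force: [-0.8, 0.3, -0.3]
opening: -0.0001
```

```bash
python3 - <<'E'
from h import *
np.set_printoptions(suppress=True)
c=cams.camera("wrist"); save(c,"w5.png"); im=cv2.imread("pics/w5.png");cv2.imwrite("pics/w5b.png",cv2.resize(im,(800,600)))
P=cloud(c); ok=c["range_z"]>0
for lo,hi in [(.035,.044),(.047,.055),(.057,.064),(.066,.09)]:
    m=ok&(P[...,2]>lo)&(P[...,2]<hi)&(abs(P[...,0]-.47)<.12)&(abs(P[...,1]-.2)<.12)
    n,lab,st,ce=cv2.connectedComponentsWithStats(m.astype(np.uint8))
    for i in range(1,n):
        if st[i,4]>25: q=P[lab==i]; print(lo,st[i,4],ce[i].round(),q.mean(0).round(4),q.min(0).round(4),q.max(0).round(4))
for l in ["tab","plug_center","go_top"]:
    print(l,[(np.round(d["at"],4).tolist(),round(d["confidence"],2)) for d in cams.find_in(l,c)[:4]])
E
```

```text
0.035 13239 [249. 100.] [0.4617 0.1971 0.0402] [0.3744 0.0997 0.0351] [0.573  0.2973 0.044 ]
0.047 503 [309.  81.] [0.4394 0.2676 0.051 ] [0.4251 0.2534 0.0471] [0.4537 0.2819 0.0538]
0.047 4272 [251. 111.] [0.4736 0.1993 0.0502] [0.4288 0.1544 0.047 ] [0.52   0.2421 0.055 ]
0.047 441 [312. 127.] [0.4927 0.2735 0.0511] [0.4791 0.2598 0.0474] [0.5065 0.2872 0.0534]
0.047 391 [208. 159.] [0.5308 0.145  0.0512] [0.5167 0.1315 0.047 ] [0.5445 0.1589 0.0536]
0.047 442 [267. 172.] [0.5478 0.2193 0.0521] [0.5307 0.2016 0.0471] [0.5669 0.2384 0.0547]
0.057 233 [268. 175.] [0.5489 0.2198 0.0609] [0.5392 0.2102 0.0571] [0.5598 0.2301 0.0638]
0.066 457 [182. 120.] [0.4829 0.123  0.0789] [0.4704 0.1089 0.0661] [0.4958 0.1342 0.0823]
0.066 177 [217. 112.] [0.4742 0.1632 0.0839] [0.471  0.1494 0.0691] [0.4775 0.176  0.0865]
tab [([0.4709, 0.195, 0.0531], 0.96), ([0.55, 0.2237, 0.0596], 0.21)]
plug_center [([0.4859, 0.1237, 0.081], 0.74)]
go_top [([0.5471, 0.2221, 0.0564], 0.58)]
```

View pics/w5b.png

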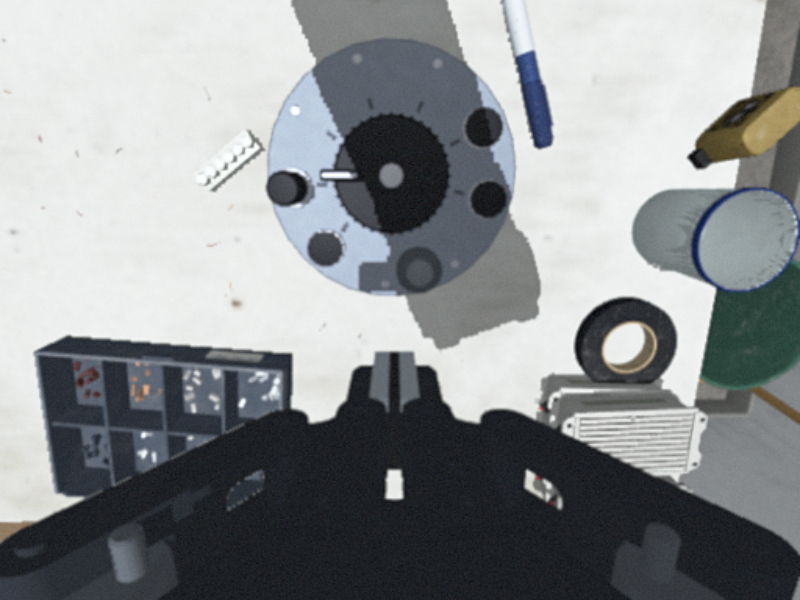

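The tab sits at 270° and needs to be at about 276.5° to point at the plug. In the picture it runs along y≈175 while the plug's collar is centred at about (295,188). I'll nudge it the remaining 6.5°.

```bash
python3 - <<'E'
from h import *
np.set_printoptions(suppress=True)
for a in [(270,.032,.13),(270,.032,.0605),(270,.018,.0605),(270,.015,.0605),(271.5,.015,.0605),(273,.015,.0605),(274.5,.015,.0605),(276,.015,.0605),(276.7,.015,.0605)]:
    q=row(*pp(*a)); print(q)
E
```

```text
[ 130.5     -40.2    -100.4      -0.005     0.0013   -0.0008]
[ 200.      -40.2    -100.5      -0.005     0.0013   -0.0008]
[200.     -40.1    -86.5     -0.005    0.0013  -0.0008]
[200.     -40.1    -83.5     -0.005    0.0013  -0.0008]
[200.     -40.5    -82.5     -0.0312   0.0013  -0.0007]
[200.     -40.8    -81.5     -0.0574   0.0013  -0.0007]
[200.     -41.2    -80.5     -0.0836   0.0013  -0.0007]
[200.     -41.5    -79.4     -0.1097   0.0013  -0.0007]
[200.     -41.6    -79.      -0.122    0.0013  -0.0007]
```

Emit:
apply_moves([
  [[0,-40,-50,0,0,0,0],[40,-40,-100,0,0,0,0],[90,-40,-100,0,0,0,0],[130,-40,-100,0,0,0,0],[165,-40,-100,0,0,0,0],[190,-40,-100,0,0,0,0],[200,-40,-100,0,0,0,0],[200,-40,-93,0,0,0,0],[200,-40,-87,0,0,0,0],[200,-40,-84,0,0,0,0],[200,-40.5,-82.5,-0.03,0,0,0],[200,-40.8,-81.5,-0.057,0,0,0],[200,-41.2,-80.5,-0.084,0,0,0],[200,-41.5,-79.4,-0.11,0,0,0],[200,-41.6,-79,-0.122,0,0,0],[200,-41.6,-79,-0.122,0,0,0],[200,-41.6,-79,-0.122,0,0,0]],
])

```text
time: 12.0
ee_pos: [0.4637, 0.1585, 0.0605]
tcp_rot: [22.5, 89.9, 29.2]
wrist_force: [-0.2, 0.2, 0.2]
opening: 0.0
```

```bash
python3 - <<'E'
from h import *
p,r=pose(); y=r.as_matrix()[:,1]; print("yaw",np.degrees(np.arctan2(y[1],y[0]))+180, r.inv().apply(p-np.r_[AX,.06]))
E
```

```text
yaw 276.6860120093644 [-0.00055079 -0.03800003 -0.01508827]
```

Retreat straight back along the tool's -z, then look again.

Emit:
apply_moves([
  [[0,0,-4,0,0,0,0],[0,0,-10,0,0,0,0],[0,0,-20,0,0,0,0],[-15,0,-25,0,0,0,0],[-50,0,-25,0,0,0,0],[-100,0,-25,0,0,0,0],[-150,10,0,0,0,0,0],[-200,30,40,0,0,0,0],[-200,40,80,0,0,0,0],[-200,40,80,0,0,0,0],[-200,40,80,0,0,0,0]],
])

```text
time: 13.1
ee_pos: [0.5389, 0.208, 0.2599]
tcp_rot: [73.0, 90.0, 79.7]
wrist_force: [-1.1, -0.1, -0.0]
opening: -0.0001
```

```bash
cat > look.py <<'E'
from h import *
import sys
c=cams.camera("wrist"); n=sys.argv[1]; im=cv2.cvtColor(c["pixels"],cv2.COLOR_RGB2BGR);cv2.imwrite("pics/%s.png"%n,cv2.resize(im,(800,600)))
P=cloud(c); ok=c["range_z"]>0; D={}
for lo,hi in [(.035,.044),(.047,.055),(.057,.064),(.066,.09)]:
    m=ok&(P[...,2]>lo)&(P[...,2]<hi)&(abs(P[...,0]-.47)<.12)&(abs(P[...,1]-.2)<.12)
    k,lab,st,ce=cv2.connectedComponentsWithStats(m.astype(np.uint8))
    for i in range(1,k):
        if st[i,4]>60: 
            q=P[lab==i]; v=q.mean(0)[:2]-AX
            print(lo,st[i,4],ce[i].round(),q.mean(0).round(4),"mid",((q.min(0)+q.max(0))/2).round(4),"ang",np.degrees(np.arctan2(v[1],v[0])).round(1)%360,np.hypot(*v).round(4))
E
python3 look.py w6
```

```text
0.035 13074 [250. 104.] [0.4616 0.1966 0.0402] mid [0.4748 0.1987 0.0396] ang 186.5 0.0128
0.047 4230 [251. 116.] [0.4732 0.1992 0.0502] mid [0.4747 0.1989 0.051 ] ang 131.4 0.0016
0.047 488 [312.  94.] [0.4395 0.2676 0.051 ] mid [0.4395 0.2675 0.0501] ang 116.5 0.0778
0.047 435 [309. 140.] [0.4927 0.2733 0.051 ] mid [0.4929 0.2734 0.0505] ang 76.3 0.0775
0.047 391 [203. 158.] [0.5307 0.1449 0.0512] mid [0.5303 0.1451 0.0502] ang 316.8 0.0774
0.047 440 [260. 178.] [0.5477 0.2194 0.052 ] mid [0.5493 0.2196 0.051 ] ang 16.2 0.0764
0.057 226 [260. 181.] [0.5488 0.2197 0.0609] mid [0.5495 0.2199 0.0601] ang 16.2 0.0776
0.066 462 [182. 117.] [0.4828 0.123  0.0789] mid [0.4829 0.1217 0.0741] ang 276.5 0.0755
0.066 177 [218. 117.] [0.4783 0.1635 0.0838] mid [0.4784 0.1626 0.0768] ang 276.7 0.0348
```

View pics/w6.png

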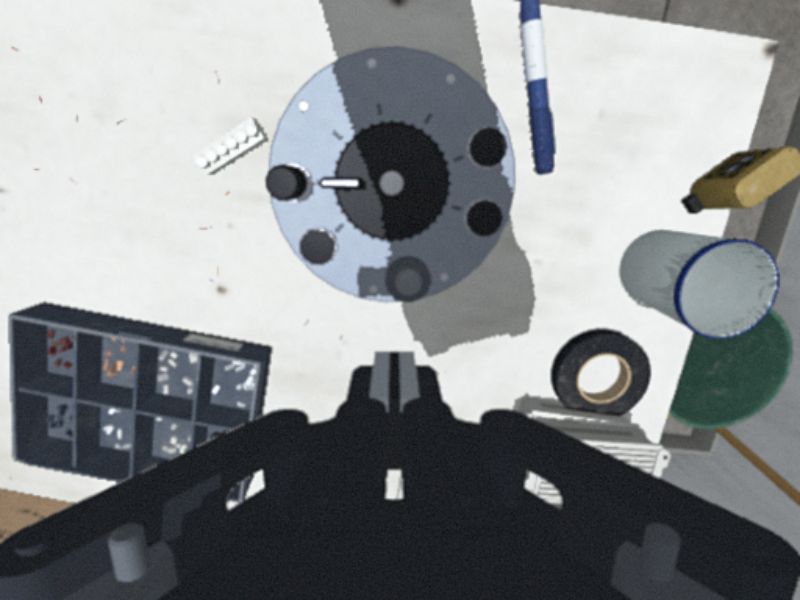

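Now the tab (276.7°) and the plug (276.5°) line up, at (342,183) and (287,182). The caps haven't moved. Next is the button.

```bash
python3 - <<'E'
from h import *
np.set_printoptions(suppress=True)
p,r=pose(); print(row([.549,.2198,.067],r))
E
```

```text
[193.   10.9  12.5   0.    0.    0. ]
```

Emit:
apply_moves([
  [[30,11,12.5,0,0,0,0],[75,11,12.5,0,0,0,0],[115,11,12.5,0,0,0,0],[150,11,12.5,0,0,0,0],[175,11,12.5,0,0,0,0],[188,11,12.5,0,0,0,0],[193,11,12.5,0,0,0,0],[193,11,12.5,0,0,0,0]],
])

```text
time: 13.95
ee_pos: [0.5486, 0.2197, 0.0677]
tcp_rot: [34.5, 90.0, 41.2]
wrist_force: [-0.6, 0.1, 0.5]
opening: 0.0
```

Emit:
apply_moves([
  [[2,0,0,0,0,0,0],[4,0,0,0,0,0,0],[6,0,0,0,0,0,0],[8,0,0,0,0,0,0],[9,0,0,0,0,0,0],[9,0,0,0,0,0,0]],
])

```text
time: 14.55
ee_pos: [0.5489, 0.2198, 0.0589]
tcp_rot: [23.9, 89.9, 30.6]
wrist_force: [0.5, 0.7, 2.2]
opening: 0.0002
```

Emit:
apply_moves([
  [[1,0,0,0,0,0,0],[2,0,0,0,0,0,0],[3,0,0,0,0,0,0],[3,0,0,0,0,0,0]],
])

```text
time: 14.95
ee_pos: [0.549, 0.2198, 0.0561]
tcp_rot: [22.9, 89.9, 29.6]
wrist_force: [0.3, -0.5, 4.0]
opening: -0.0003
```

Emit:
apply_moves([
  [[0.5,0,0,0,0,0,0],[1,0,0,0,0,0,0],[1,0,0,0,0,0,0],[1,0,0,0,0,0,0]],
])

```text
time: 15.35
ee_pos: [0.549, 0.2199, 0.056]
tcp_rot: [20.8, 89.9, 27.5]
wrist_force: [-2.7, -1.8, 9.0]
opening: 0.0002
```

The button is at its hard stop: no further travel, and 9 N against a 4 N spring. Releasing straight up.

Emit:
apply_moves([
  [[-1,0,0,0,0,0,0],[-4,0,0,0,0,0,0],[-8,0,0,0,0,0,0],[-20,0,0,0,0,0,0],[-50,0,0,0,0,0,0],[-100,0,0,0,0,0,0],[-150,0,0,0,0,0,0],[-200,0,0,0,0,0,0],[-204,-12,-12,0,0,0,0],[-204,-12,-12,0,0,0,0],[-204,-12,-12,0,0,0,0]],
])

```text
time: 16.45
ee_pos: [0.538, 0.2063, 0.2595]
tcp_rot: [27.8, 89.9, 34.5]
wrist_force: [0.6, 0.6, -0.7]
opening: 0.0001
```

```bash
python3 look.py w7
```

```text
0.035 13067 [251. 105.] [0.4615 0.1965 0.0402] mid [0.4748 0.1986 0.0397] ang 186.8 0.0129
0.047 4223 [252. 117.] [0.4734 0.1992 0.0502] mid [0.4751 0.1982 0.051 ] ang 126.1 0.0015
0.047 487 [313.  94.] [0.4395 0.2678 0.051 ] mid [0.4395 0.2682 0.0503] ang 116.5 0.078
0.047 432 [310. 140.] [0.4927 0.2734 0.0511] mid [0.4931 0.2735 0.0508] ang 76.3 0.0776
0.047 393 [204. 159.] [0.5308 0.1449 0.0513] mid [0.5311 0.1445 0.0505] ang 316.8 0.0775
0.047 438 [261. 179.] [0.5479 0.2195 0.0521] mid [0.5494 0.22   0.051 ] ang 16.3 0.0767
0.057 229 [262. 181.] [0.5487 0.2197 0.0608] mid [0.549  0.2199 0.0602] ang 16.2 0.0775
0.066 459 [183. 118.] [0.4828 0.1229 0.079 ] mid [0.483  0.1216 0.0743] ang 276.4 0.0756
0.066 193 [219. 118.] [0.4781 0.1632 0.0839] mid [0.4782 0.1632 0.0814] ang 276.3 0.035
```

View pics/w7.png

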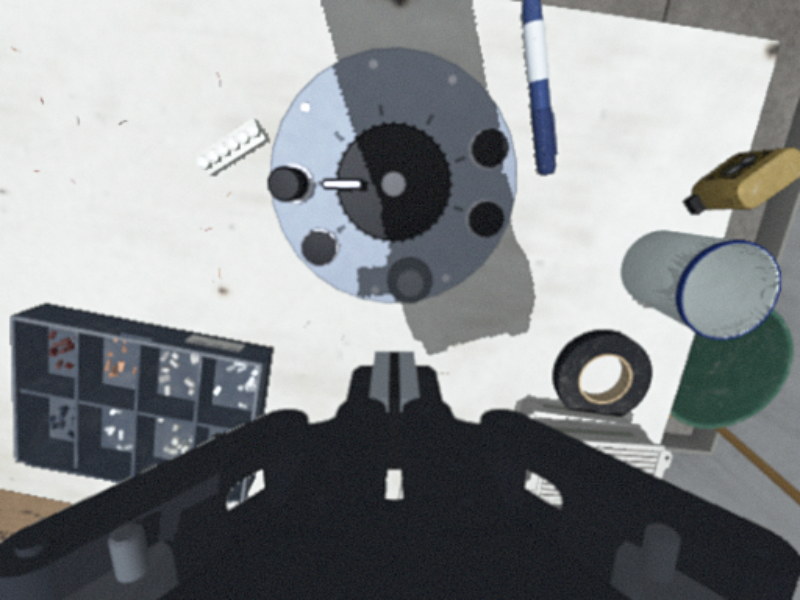

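The tab at (344,184) still points at the plug (288,183). The button at (408,279) is back up at 61 mm, and nothing else has moved.

```bash
python3 -c "
from workcell import bot
print(bot.job_done())"
```

```text
the job is handed in; nothing more can be done
None
```

The dial now points at the tall load plug, the button was pressed after that and is back up, and the job is handed in at about 16.5 s of the 67 s allowed.

- **Dial:** I pushed the tab with the shut fingertips from about -0.95 rad to the plug's socket at about +1.396 rad. The highest force I read while pushing was about 4 N.
- **Correction:** after the first push the tab stood about 6.5° short, because the detent had not pulled it in. I went back and nudged it the rest of the way before touching the button. In the last picture the tab is at 276.3° and the plug at 276.4°.
- **Button:** I pressed it straight down until it stopped, at 56 mm high and 9 N against its 4 N spring. After I let go, its top was back at 61 mm.
- **Other things:** the plug and the three caps measure where they were, to about 1 mm. The marker and terminal strip look unmoved in the pictures. I did not measure the tape measure, driver case or gauge block, but the arm did not go near them. The arm ended about 26 cm up, touching nothing.

No check disagreed in the end. The only one that failed was the tab position after the first push.

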